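Fit the snap ring on the tape-roll stand

TASK

Put the roll's snap ring back on its axle: take the upright pliers out of the wooden block, put their two tips between the raised ears of the snap ring lying on the cutting mat, squeeze to spread it and lift it away with the pliers, not with the fingers. Lower the spread ring level over the top end of the axle stub of the tape-roll stand to the height of the groove, and finish there still squeezing the pliers, so that the ring is held wide open around the groove and clear of the washer below. Do not push aside the other things on the mat.

Things in the scene. Friction and masses are not known exactly. Their poses are not given: they have to be found in the camera images.
- pliers: Reverse-action snap-ring pliers, steel with black grips, 0.13 kg, standing upright in the block's well, tips down, 60 mm deep: pull straight up 75 mm or more. Origin: pivot centre; z up to the handles, x along the pivot axis (14 mm thick at the grips, 7 mm at the tips), y across the arms: the gripper closes along y; half a turn about z makes no difference.
- pliers_grip (a point): Where the middle of the finger pads belongs: midway between the handles, 48 mm above the pivot. At rest the grips flare upward: 18 to 56 mm above the pivot, 63 mm over their outsides at the top. Squeezed to the stop they are parallel, 28 mm over their outsides, 20 to 62 mm above the pivot.
- pliers_tip (a point): Midpoint of the tip ends at rest, 66 mm below the pivot. At rest the tips are together: 10 mm over their outsides (y) at the ends, 16 mm at 10 mm higher. At the stop they are upright, 49 mm over their outsides, ending 62 mm below the pivot; squeezing lowers them 1 to 5 mm against the gripper.
- pliers_l (a joint): Turn of one plier arm, rad: 0 at rest (handles apart, tips together) to 0.30 squeezed to the stop (tips apart); the other arm mirrors it. A return spring parts the handles: a grip under 8 N carries the pliers without spreading them; about 17 N spreads them and the ring to the stop; 30 N does no harm.
- ring: Spring-steel snap ring lying flat: a C of inner diameter 33 mm, outer 45 mm, 5 mm thick, 40 g, with two raised ears at its opening. Origin: centre of the closed ring on its underside; z up; x points from the centre to the opening, y across the opening.
- ring_gap (a point): Middle of the gap between the ears, at the ring's underside, 24 mm from its origin along x. The ears are upright U-channels 18 mm high facing each other, 22 mm between channel floors, 13 mm wide along x, 3 mm lips. Tips go straight down between them, ends about 9 mm above the underside, pliers' y along the ring's y; once spread, friction on the ears carries the ring.
- ring_l (a joint): Turn of one half of the ring, rad: 0 closed, about 0.33 spread by fully squeezed pliers (about 6 N at each ear); the other half mirrors it. From 0.26 up it passes over the stub.
- ring_center (a point): Centre of the opening of the spread ring, the point to bring onto the axle's line: 4 mm from the ring's origin along its x (towards the ears), 2.5 mm above its underside (mid-thickness). With the ring fully spread there are about 2.5 mm to spare all round the stub.
- stand: Fixed tape-roll stand: round dark foot of diameter 116 mm, a brown paper-tape roll of diameter 96 mm, on it a washer (diameter 52 mm, top 61 mm above the foot's underside) and an upright steel axle stub of diameter 36 mm that ends 93 mm above the underside with a 6 mm high conical chamfer (diameter 27 mm at the very top). Origin: centre of the underside, z up.
- groove (a point): On the axle's line at mid-height of the groove, 74 mm above the stand's underside; the groove is 10 mm high and 29 mm in diameter. The stub's top is 19 mm above this point, the washer's top 13 mm below.
- block: Fixed wooden tool block, 50 by 70 mm, 70 mm high, with the well (13 mm by 30 mm, 64 mm deep) in which the pliers stand. Origin: centre of the underside; the long side is y, as the pliers' y.
- ink_jar: Glass ink jar, diameter 44 mm, 55 mm high, bystander; origin under its centre.
- eraser: White eraser 45 x 20 x 14 mm, bystander; origin under its centre.
- glue_stick: White glue stick with grey cap standing upright, diameter 25 mm, 85 mm high, bystander; origin under its centre.
- tape_core: Empty cardboard tape core, diameter 64 mm, 19 mm high, bystander; a closed ring without ears; origin under its centre.
- card_box: Small cardboard box 50 x 32 x 18 mm, bystander; origin under its centre.
- screwdriver: Screwdriver, 150 mm long with black handle, bystander; lies along its own x.
Things that resemble listed ones, but are neither listed nor needed, are in the scene too. Leave any red look-alike of the pliers alone.

How it is judged:
On the way, in this order (a step that is already met when the one before it is completed fails the run):
1. the ring, spread by the pliers, is lifted off the mat (height (world z) of ring above 0.025 m and value of joint ring_l above 0.2 rad and contact force between pliers and ring above 1 N and contact force between the fingers and ring below 0.5 N), for 0.2 s.
2. the spread ring is over the top end of the axle stub (horizontal distance between ring_center and groove below 0.012 m and value of joint ring_l above 0.26 rad and z of ring_center in the frame of groove above 0.018 m), for 0.05 s.
At the end, for the whole second after the job is handed in: Fingers squeeze the pliers, off the ring; pliers hold the ring spread (each half over 0.26 rad), level within 0.2 rad, centre within 6 mm of the axle's line, mid-plane within 5 mm of the groove's mid-height (clear of the washer), still (under 20 mm/s) (horizontal distance between ring_center and groove below 0.006 m and value of joint ring_l above 0.26 rad and z of ring_center in the frame of groove between -0.005 and 0.005 m and angle between ring's own z axis and vertical below 0.2 rad and contact force between pliers and ring above 2 N and contact force between the fingers and pliers above 3 N and contact force between the fingers and ring below 0.5 N and linear speed of ring below 0.02 m/s); the arm keeps its last pose, push and grip.
It fails at once if a bystander is pushed aside (over 25 mm) (distance of any of ink_jar, eraser, glue_stick, tape_core, card_box, screwdriver from where it was at the start of the episode above 0.025 m).
It also fails if it takes over 43 s, if anything falls off the work surface, if the arm or the gripper's body presses on something with over 40 N, if the wrist force passes 120 N, or if a joint passes its speed limit or range.

ROBOT

A 7-joint arm with a two-finger parallel gripper is mounted at the origin on the work surface. World frame = base frame: x ahead of the robot, y to its left, z up, the work surface at z = 0. Lengths are in m, angles in rad, forces in N, time in s.
With the tool pointing down it reaches from about 0.425 to 0.925 m from the base axis. Payload 6.8 kg.
Tool frame: the origin (TCP) lies at the very end of the fingers, on their centre line; the grasp point (between the pads) lies 19 mm behind it; z points along the fingers, y is the line along which they close (so a half turn about z gives the same grasp; the last joint's range is limited). The gripper opens to 88 mm and grips with 3 to 60 N. Pads are 20 mm wide; open, the fingers measure 115 mm over their backs; the gripper's body (75 mm by 178 mm) begins 61 mm behind the grasp point.
Start: joints at [-1.227, 0.477, 0.022, 1.555, -0.011, 1.109, -0.083], TCP at [0.295, 0.607, 0.223] pointing down, gripper open.
Joint ranges: [-2.96, 2.96], [-0.34, 2.1], [-1.41, 1.46], [0.24, 2.44], [-1.37, 4.51], [0.17, 1.92], [-2.96, 2.96]. Speed limits (rad/s): [2.39, 2.39, 3.14, 3.14, 3.14, 3.14, 3.14].

INTERFACE

Orientations are given as a unit quaternion [w, x, y, z].
In Python, from rig import * gives the robot as it stands.
- The arm moves only by the tool move_arm, never from a script. Its arguments are lists of equal length, an entry for each row: "xyz": the shift along the tool's x, y, z in m, a list of three; "turn": the turn about the tool's z in degrees. In form: {"xyz": [[tx, ty, tz], ...], "turn": [turn, ...]}. A call has exactly 10 rows; each row shifts and turns the commanded pose from where the row before left it, along the tool's axes as they then stand; what a row does not reach is not made up. A row lasts 1/12 s, in which the tool goes at most 41.7 mm and 7.16 degrees, less where a joint would pass 70% of its speed; a pose out of reach is approached as far as the arm can. A call with a gripper value outside its range is refused whole. "gripper" is the opening, from -1 (shut) to 1 (fully open), set as the call begins (left out, the last holds). The fingers move at their own pace and stop on an object; the grip force is fixed at half the most. Time passes only in rows, so rows that do not move let the fingers close, or fill a call up. It gives the time, the measured TCP pose, the force, the opening and the grip force at its end, in the units of the state.
- read_state(): the state, without advancing time (a new reading comes with each control period).
- capture(name): name is "side" or "top" or "wrist"; returns a dict with "color" (400x640x3 uint8, red, green, blue), "depth" (400x640 float32, m along the optical axis (not along the pixel's ray), 0 where there is no reading), "fov_y" (degrees; the focal length in pixels is half the picture's height over the tangent of half this angle, whatever the lens; pixels are square), "cx", "cy" (the principal point, pixels), "k1" (the pictures are not rectified: a ray, as slopes to the right and down, at radius r is drawn at 1 + k1 r^2 times it, then the intrinsics apply), "position" and "attitude" of the camera in the world. Camera axes: x right, y down, z forward; pixel columns grow to the right and rows downward; lengths in m; the calibration is good to about 2 mm. A picture is of the moment at which its call begins.
- job_done(): hands the job in; it is judged then, once.
The state is a dict: "t": time; "qpos": joint angles; "qd": joint speeds; "joint_torque": joint torques, N m; "tcp_pos": TCP position; "tcp_rot": TCP orientation; "force": force on the tool from outside, world axes, zero at the start; "wrist_torque": the same for the moment, N m; "width": opening from 0.0 (shut) to 1.0 (fully open); "finger_force": force on a finger pad.
Only numpy, scipy, OpenCV 4.12 (cv2) and the standard library are available. Lean on these libraries where they do the work, as an engineer would, in place of code of your own. Each camera call takes 0.05 s, during which the arm holds its last target. There are 200 camera calls.

## Working session

There is one attempt and no reset: what is moved stays moved. The work goes in short steps, Python scripts to look and compute and a tool call to move; the robot and the scene stay as the last step left them, time stands still between calls to the robot, and variables do not carry over. Pictures are saved under pics/ and viewed, at most 10 in all, crops included, and the job is handed in when it is done.

Besides the shell and the picture viewer there is one more tool, called as name(argument=value, ...), one argument or row to a line, values as JSON. move_arm: Moves the arm, as the interface text tells. Its arguments: {"type":"object","properties":{"xyz":{"type":"array"},"turn":{"type":"array"},"gripper":{"type":"number"}},"required":["xyz","turn"]}

```bash
mkdir -p pics
cat > h.py <<'E'
from rig import *
import numpy as np, cv2, pickle
from scipy.spatial.transform import Rotation as R
def rot(q): return R.from_quat([q[1],q[2],q[3],q[0]]).as_matrix()
def cam(c):
    f=200/np.tan(np.radians(c["fov_y"])/2)
    A=np.array(c["attitude"]); A=rot(A) if A.size==4 else A.reshape(3,3)
    return f,A,np.array(c["position"])
def ray(c,u,v):
    f,A,p=cam(c); d=np.array([(u-c["cx"])/f,(v-c["cy"])/f]); s=d.copy()
    for _ in range(20): s=d/(1+c["k1"]*(s@s))
    return A@np.array([s[0],s[1],1]),p
def pt(c,u,v,z=None):
    r,p=ray(c,u,v)
    t=c["depth"][int(round(v)),int(round(u))] if z is None else (z-p[2])/r[2]
    return p+t*r
def proj(c,X):
    f,A,p=cam(c); q=A.T@(np.array(X)-p); s=q[:2]/q[2]; s=s*(1+c["k1"]*(s@s))
    return s*f+[c["cx"],c["cy"]]
def snap(n,tag):
    c=capture(n); pickle.dump(c,open(f"{tag}.pkl","wb")); cv2.imwrite(f"pics/{tag}.png",c["color"][:,:,::-1]); return c
def load(t): return pickle.load(open(f"{t}.pkl","rb"))
E
python3 - <<'E'
from h import *
for n in ["top","side","wrist"]:
    c=snap(n,n+"0"); print(n,c["position"],c["attitude"],c["fov_y"],c["k1"],c["cx"],c["cy"])
s=read_state(); print(s)
E
```

```text
top [0.38775997 0.09459338 1.08635089] [-0.04792227  0.71538582 -0.69489387  0.05521858] 50.86351470759392 0.016584794318586685 314.907579391988 191.06429313161044
side [ 0.45188171 -0.92437019  0.80931901] [-0.46139039  0.88573368 -0.04809981  0.01676778] 42.91512172806793 -0.12307528986534992 318.9805519439013 203.6102934969
wrist [0.21957822 0.64416444 0.38458436] [0.12881635 0.83762687 0.5248386  0.07957397] 60.40161082496986 0.008366879868489947 324.33988852706227 196.12296170042598
{'t': 0.15, 'qpos': array([-1.2270826 ,  0.47758137,  0.02234854,  1.55614357, -0.01147343,
        1.10929188, -0.08310735]), 'qd': array([-5.27594140e-05, -2.36811864e-03, -1.25960218e-03, -1.83842669e-03,
       -4.96249311e-04, -2.17043158e-03, -2.05771589e-03]), 'joint_torque': array([ 2.19215472e-03, -5.83288729e+01,  1.53635457e+00, -2.72877717e+01,
       -5.42758405e-02,  1.43844416e-02,  1.09976722e-04]), 'tcp_pos': array([0.29452937, 0.6068823 , 0.22195857]), 'tcp_rot': array([-8.97332667e-05,  2.23979779e-01,  9.74593576e-01, -6.41713656e-04]), 'force': array([-0.01092309,  0.36211977,  0.24870055]), 'wrist_torque': array([-0.00866207,  0.0453657 ,  0.00978904]), 'finger_force': 0.0, 'width': 1.003358183734643}
```

View pics/top0.png

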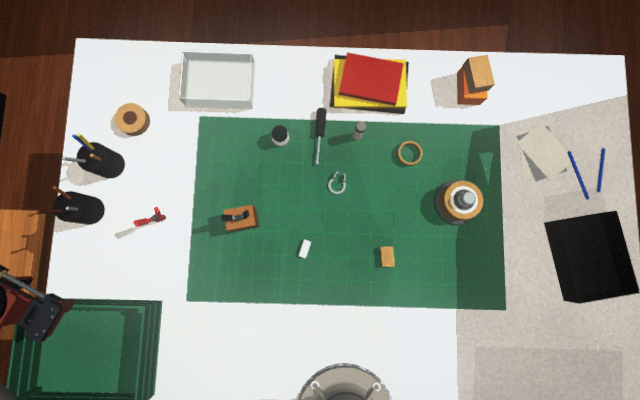

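View pics/side0.png

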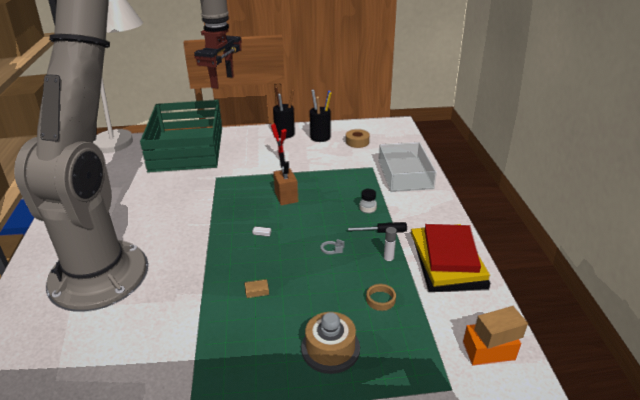

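Top view: base at the bottom (345,390), image up is +x, image left is +y. Candidates:
- Pliers: black-gripped in block (238,217). The red ones at (150,217) are the look-alike.
- Ring: eared steel C (338,183). The tape core (410,153) and the roll at (131,119) are closed, without ears.
- Stand: (462,200), with its stub at about (466,199).

I'll check these in one enlarged crop.

Run:
```python
from h import *
t=load("top0");s=load("side0")
def crop(c,u,v,w,h,W,H): return cv2.resize(c["color"][v:v+h,u:u+w,::-1],(W,H),interpolation=cv2.INTER_CUBIC)
a=np.hstack([crop(t,215,190,50,50,267,300),crop(t,315,160,50,50,267,300),crop(t,432,172,60,60,266,300)])
b=np.hstack([crop(s,255,140,60,70,267,300),crop(s,310,225,50,40,267,300),crop(s,295,300,75,75,266,300)])
cv2.imwrite("pics/m.png",np.vstack([a,b]))
for n,u,v in [("blocktop",252,212),("mat",338,230),("eraser",305,248),("stubtop",466,199),("ringL",330,184)]:
    print(n,pt(t,u,v).round(4))
```

```text
blocktop [0.4811 0.2361 0.0757]
mat [0.4479 0.0235 0.0029]
eraser [0.3995 0.1066 0.018 ]
stubtop [ 0.525  -0.2728  0.0977]
ringL [0.5671 0.0468 0.0028]
```

View pics/m.png

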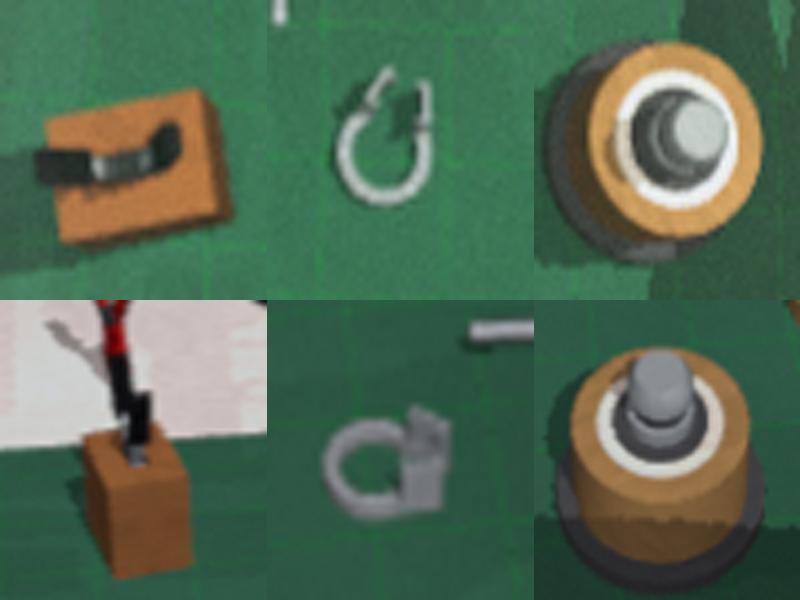

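Crop check: the pliers in the block have black handles; the red one stands behind in the side view. The ring is an open C with two upright ears pointing up-image (+x). The stub, washer and roll are clear. Next: rough positions, then a closer look with the wrist camera.

```bash
cat >> h.py <<'E'
def yaw(v): return np.degrees(np.arctan2(v[1],v[0]))
def plan(xyz,yawy=None):
    """total shift in current tool axes, turn (deg about tool z) to bring tool y to world yaw yawy"""
    s=read_state(); M=rot(s["tcp_rot"]); d=M.T@(np.array(xyz)-s["tcp_pos"])
    print("shift",d.round(4),"tooly yaw",yaw(M[:,1]).round(2))
    if yawy is not None:
        a=-(yawy-yaw(M[:,1])); a=(a+90)%180-90; print("turn",round(a,2))
E
python3 - <<'E'
from h import *
t=load("top0");s=load("side0")
C=[pt(t,215+u/5.34,190+v/6,.073) for u,v in [(45,120),(198,90),(230,215),(62,243)]]
C=np.array(C);print(C.round(4),C.mean(0),[yaw(C[0]-C[1]),yaw(C[3]-C[2]),yaw(C[1]-C[2]),yaw(C[0]-C[3])])
k=lambda u,v,z:pt(t,315+u/5.34,160+v/6,z)
print("ring c", k(385,150,.005),"ears bottom",k(372,105,.005),k(421,130,.005),"tops",k(390,72,.02),k(425,85,.02))
k=lambda u,v,z:pt(t,432+(u-534)/4.433,172+v/5,z)
print("stub",k(701,133,.096),"washer",k(676,138,.064),"roll",k(676,140,.063))
k=lambda u,v,z:pt(s,295+(u-534)/3.547,300+v/4,z)
print("side stub",k(660,378,.096),"washer",k(662,423,.064))
plan([.47,.2,.25],82)
E
```

```text
[[0.4842 0.3054 0.073 ]
 [0.4983 0.2371 0.073 ]
 [0.4485 0.2203 0.073 ]
 [0.4352 0.2948 0.073 ]] [0.46653295 0.26440415 0.073     ] [np.float64(101.69891918551701), np.float64(100.0987610413311), np.float64(18.69750807322178), np.float64(12.153149939062985)]
ring c [ 0.56854091 -0.10214013  0.005     ] ears bottom [ 0.58822373 -0.09570222  0.005     ] [ 0.57789259 -0.11973326  0.005     ] tops [ 0.60014434 -0.10171898  0.02      ] [ 0.59496229 -0.11867598  0.02      ]
stub [ 0.5264417  -0.28222092  0.096     ] washer [ 0.52802951 -0.28048709  0.064     ] roll [ 0.52717498 -0.28083048  0.063     ]
side stub [ 0.50852721 -0.44518161  0.096     ] washer [ 0.50943652 -0.44539774  0.064     ]
shift [-0.3355 -0.2895 -0.0276] tooly yaw 64.11
turn -17.89
```

move_arm(
  xyz=[
    [-0.024, -0.02, -0.002],
    [-0.024, -0.02, -0.002],
    [-0.024, -0.02, -0.002],
    [-0.024, -0.02, -0.002],
    [-0.024, -0.02, -0.002],
    [-0.024, -0.02, -0.002],
    [-0.024, -0.02, -0.002],
    [-0.024, -0.02, -0.002],
    [-0.024, -0.02, -0.002],
    [-0.024, -0.02, -0.002],
  ],
  turn=[0, 0, 0, 0, 0, 0, 0, 0, 0, 0],
  gripper=1,
)

```text
t: 0.98
tcp_pos: [0.4236, 0.3209, 0.2426]
tcp_rot: [-0.0, 0.224, 0.975, -0.0]
force: [0.5, 1.1, 0.2]
width: 1.005
finger_force: 0.0
```

move_arm(
  xyz=[
    [-0.024, -0.02, -0.002],
    [-0.024, -0.02, -0.002],
    [-0.024, -0.02, -0.002],
    [-0.024, -0.02, -0.002],
    [0, 0, 0],
    [0, 0, 0],
    [0, 0, 0],
    [0, 0, 0],
    [0, 0, 0],
    [0, 0, 0],
  ],
  turn=[0, 0, 0, 0, -6, -6, -6, -6, -6, -6],
)

```text
t: 1.82
tcp_pos: [0.4746, 0.2085, 0.2505]
tcp_rot: [-0.0, -0.091, 0.996, -0.0]
force: [0.6, 0.5, -0.3]
width: 1.001
finger_force: 0.0
```

Run:
```python
from h import *
c=snap("wrist","w1"); s=read_state(); print(s["t"],s["tcp_pos"],s["tcp_rot"],c["position"])
```

```text
1.8667 [0.47455428 0.20848013 0.25045566] [-2.14993964e-04 -9.37085265e-02  9.95599642e-01 -1.38456278e-04] [0.3926845  0.19476713 0.41327548]
```

View pics/w1.png

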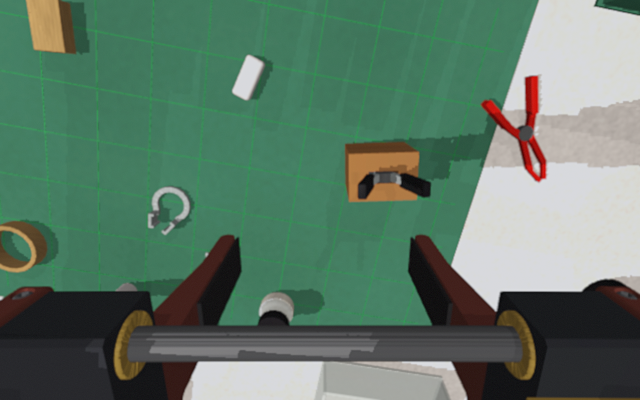

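The wrist view shows the block with pliers (385,178), ring (170,208) with ears lower left (155,222), eraser (250,77), box (50,25), tape core (18,247), ink jar (275,308) and the red look-alike (525,130). I'll enlarge the two targets.

Run:
```python
from h import *
t=load("w1")
def crop(u,v,w,S): return cv2.resize(t["color"][v:v+w,u:u+w,::-1],(S,S),interpolation=cv2.INTER_CUBIC)
cv2.imwrite("pics/m2.png",np.hstack([crop(340,125,100,400),crop(138,178,64,400)]))
```

```text
(no output)
```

View pics/m2.png

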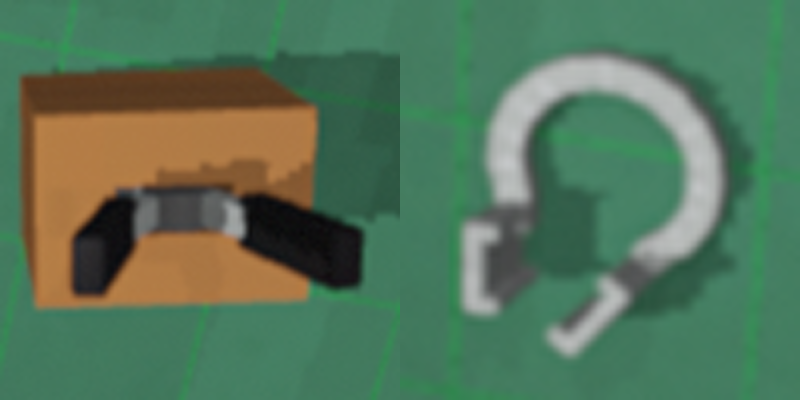

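Readings from the crop:
- **Block and pliers** (full-picture pixel = 340+u/4, 125+v/4): block top corners (35,113), (317,106), (309,299), (37,307). Handle end faces centre on (88,264) and (347,260).
- **Ring** (full-picture pixel = 138+(u-400)/6.25, 178+v/6.25): the circle spans (488,150), (598,52) and (726,180). Ear tops centre on (475,267) and (600,320).

```bash
cat > m.py <<'E'
from h import *
from scipy.optimize import least_squares
w=load("w1");t=load("top0")
P=lambda u,v:(340+u/4-.375,125+v/4-.375)
Q=lambda u,v:(138+(u-400)/6.25-.42,178+v/6.25-.42)
print("mat z wrist",[pt(w,*p)[2].round(4) for p in [(300,150),(220,150),(120,130),(200,240)]])
print("mat z top",[pt(t,*p)[2].round(4) for p in [(338,230),(280,180),(300,210),(400,200)]])
bt=[pt(w,*P(*p))[2] for p in [(60,140),(290,130),(60,190),(290,280),(200,290)]];print("block top z",np.round(bt,4))
zb=np.median(bt)
C=np.array([pt(w,*P(*p),zb) for p in [(35,113),(317,106),(309,299),(37,307)]])
print(C.round(4),"block c",C.mean(0).round(4),"yaws",[yaw(C[1]-C[0]),yaw(C[2]-C[3]),yaw(C[0]-C[3])+90,yaw(C[1]-C[2])+90])
H=[pt(w,*P(*p)) for p in [(88,264),(347,260)]];print("handles",np.round(H,4),np.mean(H,0).round(4),yaw(H[1]-H[0]))
print("pivot",pt(w,*P(183,210)).round(4))
rz=[pt(w,*Q(*p))[2] for p in [(507,150),(600,70),(705,180),(540,90),(680,110)]];print("ring z",np.round(rz,4))
ez=[pt(w,*Q(*p))[2] for p in [(475,250),(475,280),(600,320),(570,345)]];print("ear z",np.round(ez,4))
zr=float(np.median(rz))
O=np.array([pt(w,*Q(*p),zr)[:2] for p in [(488,150),(598,52),(726,180),(520,85),(690,95),(700,245)]])
I=np.array([pt(w,*Q(*p),zr)[:2] for p in [(525,150),(595,88),(685,175)]])
f=lambda x:np.r_[np.hypot(*(O-x).T)-.0225,np.hypot(*(I-x).T)-.0165]
r=least_squares(f,O.mean(0));c=r.x;print("ring c",c.round(4),"res",r.fun.round(4))
ze=zr+.013
e=np.array([pt(w,*Q(*p),ze)[:2] for p in [(475,267),(600,322)]]);print("ears",e.round(4),"mid",e.mean(0).round(4),"dist",np.hypot(*(e[0]-e[1])),"mid-c",np.hypot(*(e.mean(0)-c)),"yaw x",yaw(e.mean(0)-c),"yaw y",yaw(e[1]-e[0])-90)
E
python3 m.py
```

```text
mat z wrist [np.float64(0.0045), np.float64(0.0037), np.float64(0.0027), np.float64(0.0048)]
mat z top [np.float64(0.0029), np.float64(0.002), np.float64(0.0058), np.float64(0.0042)]
block top z [0.0718 0.0724 0.0732 0.0729 0.0736]
[[0.4486 0.2293 0.0729]
 [0.4342 0.298  0.0729]
 [0.4835 0.3092 0.0729]
 [0.4985 0.24   0.0729]] block c [0.4662 0.2691 0.0729] yaws [np.float64(101.83242574633614), np.float64(102.20135094044811), np.float64(-77.8006651559401), np.float64(-77.2261130775457)]
handles [[0.4683 0.2407 0.1333]
 [0.4576 0.2947 0.1328]] [0.463  0.2677 0.133 ] 101.18533317220232
pivot [0.4634 0.2685 0.0857]
ring z [0.0103 0.0098 0.0091 0.0102 0.0081]
ear z [0.0212 0.0216 0.022  0.022 ]
ring c [0.5613 0.0324] res [ 0.0009  0.0008  0.0007 -0.0002  0.0006  0.0009 -0.0003 -0.0005 -0.0014]
ears [[0.5816 0.0134]
 [0.5888 0.0378]] mid [0.5852 0.0256] dist 0.02545392826778085 mid-c 0.02487065349345134 yaw x -15.980395663581808 yaw y -16.607070888056654
```

Run:
```python
from h import *
plan([.4645,.2684,.107],101.7)
```

```text
shift [-0.0014  0.0608  0.1434] tooly yaw 100.75
turn -0.95
```

move_arm(
  xyz=[
    [-0.001, 0.021, 0],
    [0, 0.02, 0],
    [0, 0.02, 0],
    [0, 0, 0.02],
    [0, 0, 0.02],
    [0, 0, 0.02],
    [0, 0, 0.02],
    [0, 0, 0.02],
    [0, 0, 0.02],
    [0, 0, 0.023],
  ],
  turn=[-1, 0, 0, 0, 0, 0, 0, 0, 0, 0],
)

```text
t: 2.7
tcp_pos: [0.4643, 0.2698, 0.107]
tcp_rot: [0.0, -0.096, 0.995, 0.0]
force: [0.7, 1.0, -0.5]
width: 0.998
finger_force: 0.0
```

move_arm(
  xyz=[
    [0, 0, 0],
    [0, 0, 0],
    [0, 0, 0],
    [0, 0, 0],
    [0, 0, 0],
    [0, 0, 0],
    [0, 0, 0],
    [0, 0, 0],
    [0, 0, 0],
    [0, 0, 0],
  ],
  turn=[0, 0, 0, 0, 0, 0, 0, 0, 0, 0],
  gripper=0.38,
)

```text
t: 3.53
tcp_pos: [0.4654, 0.2693, 0.109]
tcp_rot: [0.001, -0.097, 0.995, 0.001]
force: [0.3, -0.6, 5.3]
width: 0.695
finger_force: 11.8
```

Run:
```python
from h import *
c=snap("wrist","w2"); s=read_state(); print(s["t"],s["tcp_pos"],s["force"],s["width"],s["finger_force"])
```

```text
3.5833 [0.46537708 0.26931452 0.10903059] [-0.18332915 -0.24089137  7.40661141] 0.6918350297181326 11.772343749180436
```

View pics/w2.png

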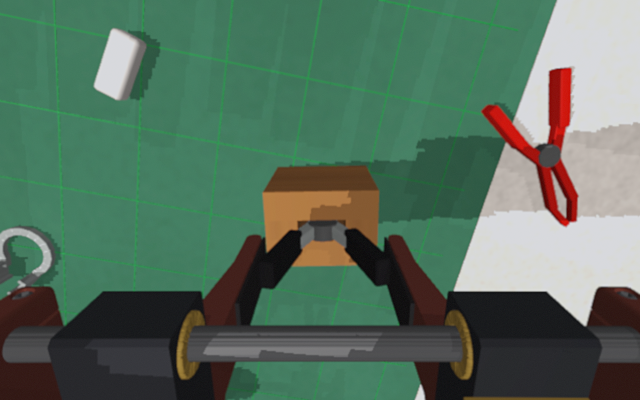

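The pliers' handles sit centred between the pads, and the pliers' top plate is at (323,232). I'll relax slightly and lift straight up.

move_arm(
  xyz=[
    [0, 0, 0],
    [0, 0, 0],
    [0, 0, -0.005],
    [0, 0, -0.01],
    [0, 0, -0.015],
    [0, 0, -0.015],
    [0, 0, -0.015],
    [0, 0, -0.015],
    [0, 0, -0.015],
    [0, 0, 0],
  ],
  turn=[0, 0, 0, 0, 0, 0, 0, 0, 0, 0],
  gripper=0.4,
)

```text
t: 4.42
tcp_pos: [0.4657, 0.2697, 0.2011]
tcp_rot: [0.002, -0.097, 0.995, 0.001]
force: [-0.6, 1.6, -1.3]
width: 0.704
finger_force: 8.0
```

Run:
```python
from h import *
s=read_state(); print(s["t"],s["tcp_pos"],s["force"],s["width"],s["finger_force"])
a=load("w2")
c=snap("wrist","w3")
c2=snap("side","s3")
f=lambda c,u,v,w,h:cv2.resize(c["color"][v:v+h,u:u+w,::-1],(400,400),interpolation=cv2.INTER_CUBIC)
cv2.imwrite("pics/m3.png",np.hstack([f(c,220,140,200,200),f(c2,245,100,100,100)]))
```

```text
4.4167 [0.46566195 0.2697062  0.20105999] [-0.60275298  1.57305561 -1.30905526] 0.7037622900466153 7.961024260148406
```

View pics/m3.png

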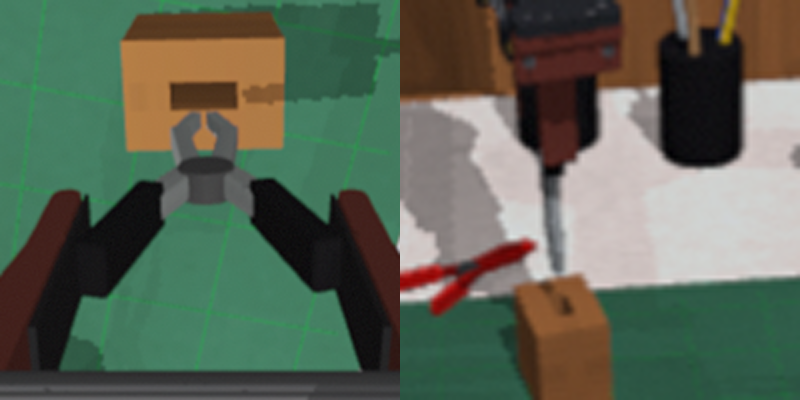

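The pliers are out and hanging upright, with the tips nearly together at wrist pixel (323,198) and side pixel (384,167). Triangulating the tips and planning to the ring gap.

```bash
cat >> h.py <<'E'
def tri(obs):
    A=np.zeros((3,3));b=np.zeros(3)
    for c,u,v in obs:
        r,p=ray(c,u,v); r/=np.linalg.norm(r); N=np.eye(3)-np.outer(r,r); A+=N;b+=N@p
    return np.linalg.solve(A,b)
E
python3 - <<'E'
from h import *
w=load("w3");s3=load("s3");s=read_state()
T=tri([(w,220+207/2,140+114/2),(s3,245+556/4,100+268/4)]);print("tip",T.round(4))
M=rot(s["tcp_rot"]); print("in tool",(M.T@(T-s["tcp_pos"])).round(4), M.round(3).tolist())
print("nominal proj w",proj(w,s["tcp_pos"]+M@[0,0,.095]),proj(s3,s["tcp_pos"]+M@[0,0,.095]),[323.5,197],[384,167])
print("depths tips",[pt(w,u,v).round(4) for u,v in [(315,200),(331,200)]], "piv",pt(w,323.5,236).round(4))
g=np.array([.5613,.0324])+.024*np.array([np.cos(np.radians(-16.3)),np.sin(np.radians(-16.3))]);print("gap",g)
plan([g[0],g[1],.2],73.7)
E
```

```text
tip [0.6193 0.2697 0.0442]
in tool [-0.1521 -0.0291  0.1541] [[-0.981, -0.193, 0.001], [-0.193, 0.981, 0.001], [-0.001, 0.001, -1.0]]
nominal proj w [321.96298703 195.5371886 ] [283.12956614 165.94627811] [323.5, 197] [384, 167]
depths tips [array([0.4657, 0.2638, 0.1136]), array([0.4632, 0.2758, 0.114 ])] piv [0.4658 0.2705 0.177 ]
gap [0.58433533 0.025664  ]
shift [-0.0709 -0.2618 -0.002 ] tooly yaw 101.11
turn 27.41
```

move_arm(
  xyz=[
    [-0.007, -0.026, 0],
    [-0.007, -0.026, 0],
    [-0.007, -0.026, 0],
    [-0.007, -0.026, 0],
    [-0.007, -0.026, 0],
    [-0.007, -0.026, 0],
    [-0.007, -0.026, 0],
    [-0.007, -0.026, 0],
    [-0.007, -0.026, 0],
    [-0.007, -0.026, 0],
  ],
  turn=[0, 0, 0, 0, 0, 0, 0, 0, 0, 0],
)

```text
t: 5.35
tcp_pos: [0.5826, 0.0258, 0.1962]
tcp_rot: [-0.001, -0.097, 0.995, -0.0]
force: [0.3, -0.2, -1.3]
width: 0.702
finger_force: 8.0
```

move_arm(
  xyz=[
    [0, 0, 0],
    [0, 0, 0],
    [0, 0, 0],
    [0, 0, 0],
    [0, 0, 0],
    [0, 0, 0.015],
    [0, 0, 0.015],
    [0, 0, 0.015],
    [0, 0, 0.01],
    [0, 0, 0],
  ],
  turn=[5.5, 5.5, 5.5, 5.5, 5.4, 0, 0, 0, 0, 0],
)

```text
t: 6.18
tcp_pos: [0.5808, 0.027, 0.1396]
tcp_rot: [-0.003, 0.142, 0.99, -0.001]
force: [0.2, -1.0, -1.9]
width: 0.7
finger_force: 8.0
```

Run:
```python
from h import *
c=snap("wrist","w4")
c2=snap("side","s4"); s=read_state(); print(s["t"],s["tcp_pos"],s["force"],s["width"],s["finger_force"])
f=lambda c,u,v,w,h,W:cv2.resize(c["color"][v:v+h,u:u+w,::-1],(W,400),interpolation=cv2.INTER_CUBIC)
cv2.imwrite("pics/m4.png",np.hstack([f(c,270,160,100,100,400),f(c2,300,190,70,70,400)]))
plan([.5843,.0257,.12],73.7)
print(proj(c2,[.5843,.0257,.02]),proj(c,[.5843,.0257,.022]))
```

```text
6.2833 [0.58274152 0.02703859 0.14215461] [-0.44724583 -0.47476659 -1.63803325] 0.7037042760114497 7.961607584729791
shift [-0.0019 -0.0008  0.0222] tooly yaw 73.71
turn 0.01
[338.56008743 243.04715433] [323.42468396 196.08218148]
```

View pics/m4.png

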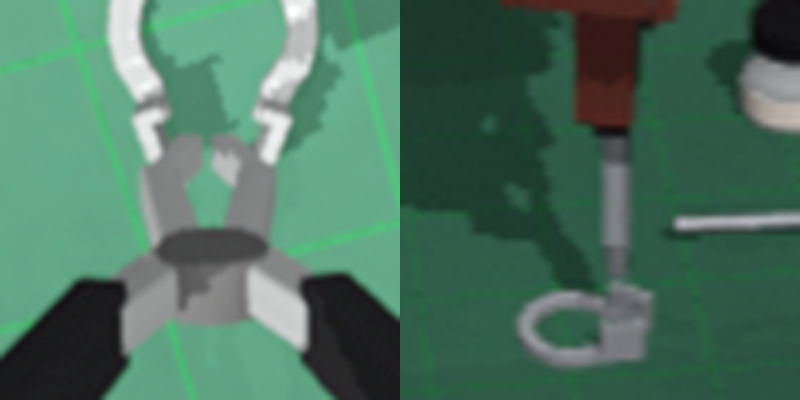

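The tips (crop (207,145)) hang just above and between the ears, which centre on crop (145,138) and (280,140). The side view agrees. Now the fine offset.

Run:
```python
from h import *
w=load("w4");s=read_state();M=rot(s["tcp_rot"])
q=lambda u,v:(270+u/4-.375,160+v/4-.375)
e=pt(w,*q(212.5,139),.022);print("ear mid",e.round(4))
print("ears y",yaw(pt(w,*q(145,138),.022)-pt(w,*q(280,140),.022)))
ez=[pt(w,*q(*p))[2] for p in [(140,130),(283,130),(270,150)]];print("ear z",ez)
tz=[pt(w,*q(*p)).round(4) for p in [(183,145),(232,145),(187,160),(230,165),(178,170)]];print(tz)
print("nominal tip px",(np.array(proj(w,s["tcp_pos"]+M@[0,0,.094]))-[270,160])*4+1.5, M[:,2])
plan([e[0],e[1],.12],73.7)
```

```text
ear mid [0.5827 0.0256 0.022 ]
ears y -107.10385469403653
ear z [np.float64(0.021614861487757098), np.float64(0.023005907883244803), np.float64(0.0217764661929854)]
[array([0.5745, 0.0222, 0.0489]), array([0.5775, 0.0312, 0.0477]), array([0.5764, 0.0226, 0.0529]), array([0.5793, 0.0303, 0.054 ]), array([0.575 , 0.0215, 0.0623])]
nominal tip px [218.4497382  175.54667746] [-1.36525319e-03 -3.70430547e-04 -9.99998999e-01]
shift [-0.0004 -0.0014  0.0222] tooly yaw 73.71
turn 0.01
```

move_arm(
  xyz=[
    [-0.001, -0.001, 0],
    [0, 0, 0.004],
    [0, 0, 0.004],
    [0, 0, 0],
    [0, 0, 0],
    [0, 0, 0],
    [0, 0, 0],
    [0, 0, 0],
    [0, 0, 0],
    [0, 0, 0],
  ],
  turn=[0, 0, 0, 0, 0, 0, 0, 0, 0, 0],
)

```text
t: 7.12
tcp_pos: [0.5838, 0.0259, 0.1347]
tcp_rot: [0.0, 0.142, 0.99, 0.0]
force: [-0.1, -0.3, -1.6]
width: 0.707
finger_force: 8.0
```

```bash
cat > cl.py <<'E'
from h import *
def cloud(w):
    v,u=np.mgrid[0:400,0:640]; f,A,p=cam(w)
    d=np.stack([(u-w["cx"])/f,(v-w["cy"])/f],-1); s=d.copy()
    for _ in range(10): s=d/(1+w["k1"]*(s**2).sum(-1,keepdims=True))
    return p+w["depth"][...,None]*(np.concatenate([s,np.ones(s.shape[:2]+(1,))],-1)@A.T)
E
python3 - <<'E'
from cl import *
s=read_state(); w=snap("wrist","w5"); X=cloud(w); M=rot(s["tcp_rot"]); p=s["tcp_pos"]; print(p,s["force"],yaw(M[:,1]))
L=(X-p)@M   # tool coords
ok=(w["depth"]>0)&(np.abs(L[...,0])<.05)&(np.abs(L[...,1])<.04)
z=X[...,2]
for lo,hi in [(.016,.020),(.020,.024),(.024,.03),(.03,.036),(.036,.042),(.042,.048),(.048,.06),(.06,.08)]:
    m=ok&(z>lo)&(z<hi); 
    if m.sum()<5: continue
    for side in (L[...,1]<0,L[...,1]>=0):
        a=L[m&side]; 
        if len(a)>3: print(lo,hi,len(a),"x",np.percentile(a[:,0],[5,50,95]).round(4),"y",np.percentile(a[:,1],[5,50,95]).round(4))
E
```

```text
[0.5838355  0.0259249  0.13471806] [-0.11893966 -0.3238026  -1.59144105] 73.71497616182991
0.016 0.02 16 x [-0.0037  0.0059  0.0072] y [-0.0166 -0.0131 -0.0112]
0.016 0.02 18 x [-0.0051  0.0053  0.0072] y [0.009  0.0115 0.0156]
0.02 0.024 70 x [-0.0049  0.0014  0.0063] y [-0.0162 -0.0137 -0.0113]
0.02 0.024 71 x [-0.0054  0.0016  0.0065] y [0.0098 0.0122 0.0147]
0.036 0.042 37 x [-0.0028  0.0015  0.0032] y [-0.0067 -0.0034 -0.0003]
0.036 0.042 21 x [-0.0025  0.0029  0.0033] y [0.0005 0.0013 0.0045]
0.042 0.048 33 x [-0.0032  0.0021  0.0032] y [-0.0091 -0.0049 -0.0041]
0.042 0.048 32 x [-0.0026  0.002   0.0036] y [0.0013 0.0028 0.0059]
0.048 0.06 51 x [-0.0018  0.0031  0.0041] y [-0.0134 -0.0085 -0.0056]
0.048 0.06 44 x [-0.0013  0.0034  0.0044] y [0.0029 0.0057 0.0094]
0.06 0.08 105 x [-0.0011  0.004   0.0045] y [-0.0123 -0.0094 -0.0055]
0.06 0.08 104 x [-0.0003  0.0043  0.0047] y [0.004  0.0075 0.0105]
```

move_arm(
  xyz=[
    [0.0005, 0, 0.004],
    [0, 0, 0.004],
    [0, 0, 0.004],
    [0, 0, 0.004],
    [0, 0, 0.004],
    [0, 0, 0.003],
    [0, 0, 0.002],
    [0, 0, 0],
    [0, 0, 0],
    [0, 0, 0],
  ],
  turn=[0, 0, 0, 0, 0, 0, 0, 0, 0, 0],
)

```text
t: 8.0
tcp_pos: [0.5835, 0.026, 0.1098]
tcp_rot: [0.0, 0.142, 0.99, 0.0]
force: [-0.1, 1.2, -1.0]
width: 0.703
finger_force: 8.0
```

Run:
```python
from h import *
c=snap("wrist","w6")
c2=snap("side","s6"); s=read_state(); print(s["t"],s["tcp_pos"],s["force"],s["width"],s["finger_force"])
f=lambda c,u,v,w,h,W:cv2.resize(c["color"][v:v+h,u:u+w,::-1],(W,400),interpolation=cv2.INTER_CUBIC)
cv2.imwrite("pics/m6.png",np.hstack([f(c,270,140,100,100,400),f(c2,300,190,70,70,400)]))
```

```text
8.1 [0.58349225 0.02608812 0.1098972 ] [-0.07596507 -0.0566371  -1.05612702] 0.7033190680290343 7.958954544737935
```

View pics/m6.png

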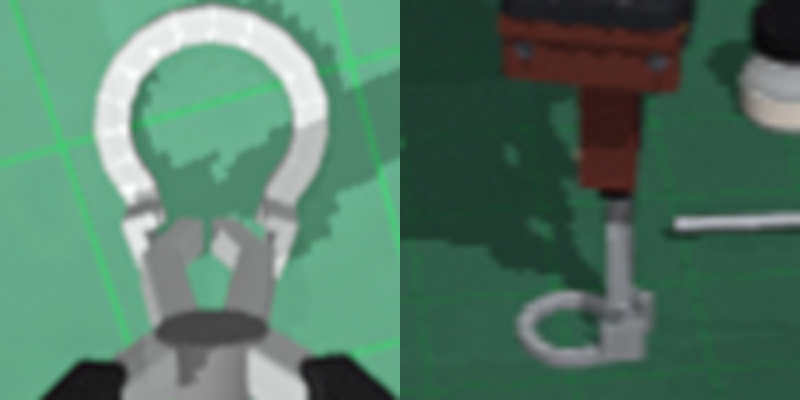

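The tips are down between the ears (wrist crop (180,235) and (235,240)), with no contact load. Squeezing.

move_arm(
  xyz=[
    [0, 0, 0],
    [0, 0, 0],
    [0, 0, 0],
    [0, 0, 0],
    [0, 0, 0],
    [0, 0, 0],
    [0, 0, 0],
    [0, 0, 0],
    [0, 0, 0],
    [0, 0, 0],
  ],
  turn=[0, 0, 0, 0, 0, 0, 0, 0, 0, 0],
  gripper=0,
)

```text
t: 8.93
tcp_pos: [0.5846, 0.0264, 0.1109]
tcp_rot: [0.001, 0.142, 0.99, 0.001]
force: [-0.8, 0.3, 4.3]
width: 0.507
finger_force: 14.0
```

move_arm(
  xyz=[
    [0, 0, 0],
    [0, 0, 0],
    [0, 0, 0],
    [0, 0, 0],
    [0, 0, 0],
    [0, 0, 0],
    [0, 0, 0],
    [0, 0, 0],
    [0, 0, 0],
    [0, 0, 0],
  ],
  turn=[0, 0, 0, 0, 0, 0, 0, 0, 0, 0],
  gripper=-1,
)

```text
t: 9.77
tcp_pos: [0.584, 0.0248, 0.1107]
tcp_rot: [0.001, 0.142, 0.99, -0.0]
force: [-1.2, -2.5, 5.8]
width: 0.315
finger_force: 29.8
```

move_arm(
  xyz=[
    [0, 0, -0.004],
    [0, 0, -0.008],
    [0, 0, -0.012],
    [0, 0, -0.015],
    [0, 0, -0.018],
    [0, 0, -0.018],
    [0, 0, -0.018],
    [0, 0, -0.015],
    [0, 0, -0.01],
    [0, 0, 0],
  ],
  turn=[0, 0, 0, 0, 0, 0, 0, 0, 0, 0],
)

```text
t: 10.6
tcp_pos: [0.5847, 0.0262, 0.2306]
tcp_rot: [0.002, 0.142, 0.99, 0.001]
force: [0.6, 0.7, -1.6]
width: 0.315
finger_force: 29.7
```

Run:
```python
from cl import *
s=read_state(); print(s["t"],s["tcp_pos"],s["force"],s["width"],s["finger_force"])
c=snap("wrist","w7"); c2=snap("side","s7"); c3=snap("top","t7")
f=lambda c,u,v,w,h,W:cv2.resize(c["color"][v:v+h,u:u+w,::-1],(W,400),interpolation=cv2.INTER_CUBIC)
cv2.imwrite("pics/m7.png",np.hstack([f(c,250,120,140,140,400),f(c2,290,150,100,100,400)]))
# stub from side+top depth clouds
for n in ["top0","side0","s7","t7"]:
    w=load(n);X=cloud(w)
    ok=(np.abs(X[...,0]-.527)<.05)&(np.abs(X[...,1]+.278)<.05)
    for lo,hi in [(.055,.07),(.09,.103)]:
        a=X[ok&(X[...,2]>lo)&(X[...,2]<hi)]
        if len(a)>3: print(n,lo,len(a),"med",np.median(a,0).round(4),"x",np.percentile(a[:,0],[1,99]).round(4),"y",np.percentile(a[:,1],[1,99]).round(4))
```

```text
10.6 [0.58472032 0.02621936 0.23060642] [ 0.62194207  0.65815758 -1.60192446] 0.31459805415406883 29.738498032093048
top0 0.055 969 med [ 0.5241 -0.2746  0.062 ] x [0.4829 0.5726] y [-0.3245 -0.2343]
top0 0.09 167 med [ 0.5278 -0.2783  0.0959] x [0.5116 0.5453] y [-0.2959 -0.2634]
side0 0.055 1239 med [ 0.5247 -0.294   0.0614] x [0.4827 0.5724] y [-0.3271 -0.2352]
side0 0.09 218 med [ 0.5265 -0.2838  0.0957] x [0.5101 0.5431] y [-0.2969 -0.2657]
s7 0.055 1247 med [ 0.5247 -0.2942  0.0613] x [0.4825 0.5722] y [-0.3269 -0.236 ]
s7 0.09 218 med [ 0.5262 -0.2838  0.0958] x [0.5103 0.5423] y [-0.2967 -0.2659]
t7 0.055 967 med [ 0.5244 -0.2747  0.062 ] x [0.4828 0.5726] y [-0.3244 -0.2344]
t7 0.09 162 med [ 0.5276 -0.2783  0.0955] x [0.5113 0.5424] y [-0.2962 -0.2636]
```

View pics/m7.png

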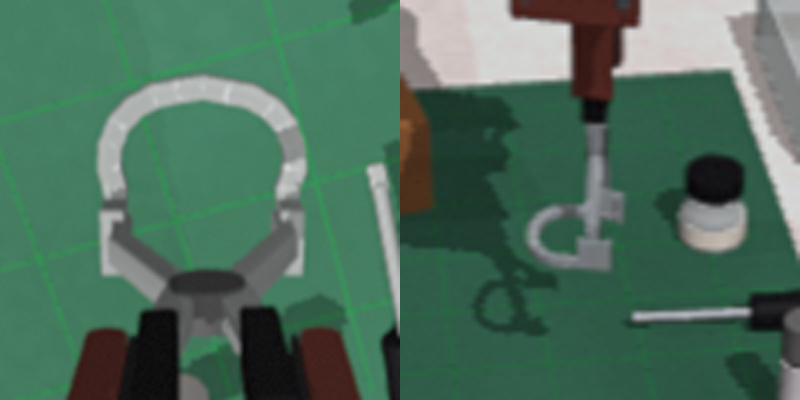

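The spread ring hangs in the pliers off the mat, roughly level. Measuring it in the tool frame.

```bash
cat > rg.py <<'E'
from cl import *
def ring(tag,verbose=1):
    w=load(tag); s=read_state(); M=rot(s["tcp_rot"]); p=s["tcp_pos"]; L=(cloud(w)-p)@M
    m=(w["depth"]>0)&(L[...,0]>.004)&(L[...,0]<.06)&(np.abs(L[...,1])<.04)&(L[...,2]>.085)&(L[...,2]<.115)
    a=L[m]; B=np.c_[a[:,:2],np.ones(len(a))]; k=np.ones(len(a),bool)
    for _ in range(6):
        c=np.linalg.lstsq(B[k],a[k,2],rcond=None)[0]; r=a[:,2]-B@c; k=np.abs(r)<.0025
    a=a[k]; print(len(a),"plane",c.round(4),"rms",r[k].std().round(4))
    print("x",np.percentile(a[:,0],[0.5,2,98,99.5]).round(4),"y",np.percentile(a[:,1],[.5,2,98,99.5]).round(4))
    for x in np.arange(.005,.05,.004):
        b=a[np.abs(a[:,0]-x)<.002]
        l=b[b[:,1]<0,1];g=b[b[:,1]>0,1]
        if len(l)and len(g): print(x.round(3),"L",l.min().round(4),l.max().round(4),"R",g.min().round(4),g.max().round(4),"inner mid",((l.max()+g.min())/2).round(4),"z",np.median(b[:,2]).round(4))
    e=L[(w["depth"]>0)&(np.abs(L[...,0])<.012)&(np.abs(L[...,1])>.015)&(np.abs(L[...,1])<.04)&(L[...,2]>.07)&(L[...,2]<.095)]
    print("ears z pct",np.percentile(e[:,2],[5,50,95]).round(4))
E
python3 -c "
from rg import *
ring('w7')
plan([.527,-.2805,.2306])"
```

```text
962 plane [0.0008 0.0183 0.0984] rms 0.0008
x [0.0042 0.0049 0.0373 0.0379] y [-0.0296 -0.0289  0.026   0.0268]
0.005 L -0.029 -0.0228 R 0.0198 0.0256 inner mid -0.0015 z 0.0984
0.009 L -0.0297 -0.0227 R 0.0198 0.0269 inner mid -0.0014 z 0.0985
0.013 L -0.0303 -0.0239 R 0.0212 0.0269 inner mid -0.0014 z 0.0983
0.017 L -0.0294 -0.024 R 0.0211 0.0268 inner mid -0.0014 z 0.0983
0.021 L -0.0295 -0.0222 R 0.0195 0.0267 inner mid -0.0014 z 0.0983
0.025 L -0.0285 -0.0198 R 0.0163 0.025 inner mid -0.0017 z 0.0985
0.029 L -0.026 -0.0095 R 0.0053 0.0233 inner mid -0.0021 z 0.0985
0.033 L -0.0227 -0.0002 R 0.0006 0.0193 inner mid 0.0002 z 0.0983
0.037 L -0.0163 -0.0002 R 0.0006 0.0131 inner mid 0.0002 z 0.0983
ears z pct [0.071  0.0848 0.093 ]
shift [-0.0324 -0.31   -0.0035] tooly yaw 73.72
```

move_arm(
  xyz=[
    [-0.0015, -0.01, 0],
    [-0.003, -0.02, 0],
    [-0.003, -0.022, 0],
    [-0.003, -0.022, 0],
    [-0.003, -0.022, 0],
    [-0.003, -0.022, 0],
    [-0.003, -0.022, 0],
    [-0.003, -0.022, 0],
    [-0.003, -0.022, 0],
    [-0.003, -0.022, 0],
  ],
  turn=[0, 0, 0, 0, 0, 0, 0, 0, 0, 0],
)

```text
t: 11.58
tcp_pos: [0.5516, -0.1815, 0.2266]
tcp_rot: [-0.001, 0.142, 0.99, -0.0]
force: [0.4, 0.8, -1.8]
width: 0.313
finger_force: 29.7
```

move_arm(
  xyz=[
    [-0.003, -0.022, 0],
    [-0.003, -0.022, 0],
    [-0.003, -0.022, 0],
    [-0.003, -0.02, 0],
    [-0.002, -0.017, 0],
    [0, 0, 0],
    [0, 0, 0],
    [0, 0, 0],
    [0, 0, 0],
    [0, 0, 0],
  ],
  turn=[0, 0, 0, 0, 0, 0, 0, 0, 0, 0],
)

```text
t: 12.42
tcp_pos: [0.5378, -0.2811, 0.2274]
tcp_rot: [-0.0, 0.141, 0.99, 0.0]
force: [-0.3, 0.6, -2.1]
width: 0.317
finger_force: 29.7
```

```bash
cat > al.py <<'E'
from rg import *
import sys
def stub(tag):
    ring(tag)
    w=load(tag); s=read_state(); M=rot(s["tcp_rot"]); p=s["tcp_pos"]; X=cloud(w); L=(X-p)@M; z=X[...,2]
    print("t",s["t"],"tcp",p.round(4),"force",s["force"].round(2),s["width"],s["finger_force"],"zaxis",M[:,2].round(4))
    ok=(w["depth"]>0)&(np.hypot(X[...,0]-.527,X[...,1]+.2805)<.03)
    for lo,hi in [(.094,.099),(.0585,.068)]:
        a=X[ok&(z>lo)&(z<hi)]
        if len(a)>10:
            (cx,cy),r=cv2.minEnclosingCircle((a[:,:2]*1000).astype(np.float32)); b=L[ok&(z>lo)&(z<hi)]
            print(lo,len(a),"med z",np.median(a[:,2]).round(4),"circ",round(cx,1),round(cy,1),round(r,1),"tool med",np.median(b,0).round(4),"x",np.percentile(b[:,0],[1,99]).round(4),"y",np.percentile(b[:,1],[1,99]).round(4))
if __name__=="__main__":
    snap("wrist",sys.argv[1]); stub(sys.argv[1])
E
python3 al.py w8
```

```text
967 plane [-0.005   0.0197  0.1021] rms 0.0007
x [0.0062 0.0066 0.0397 0.0404] y [-0.0302 -0.0295  0.0254  0.0261]
0.005 L -0.0295 -0.0235 R 0.0191 0.0247 inner mid -0.0022 z 0.1019
0.009 L -0.0297 -0.0233 R 0.019 0.0255 inner mid -0.0022 z 0.1021
0.013 L -0.0303 -0.024 R 0.0199 0.0261 inner mid -0.0021 z 0.1021
0.017 L -0.0309 -0.0247 R 0.0205 0.0261 inner mid -0.0021 z 0.1019
0.021 L -0.0301 -0.0238 R 0.0204 0.026 inner mid -0.0017 z 0.1019
0.025 L -0.03 -0.022 R 0.0173 0.0252 inner mid -0.0024 z 0.1019
0.029 L -0.0283 -0.0181 R 0.0124 0.0235 inner mid -0.0028 z 0.1019
0.033 L -0.0258 -0.0001 R 0.0007 0.0202 inner mid 0.0003 z 0.1018
0.037 L -0.0203 -0.0001 R 0.0007 0.0162 inner mid 0.0003 z 0.1017
0.041 L -0.0124 -0.0001 R 0.0007 0.0061 inner mid 0.0003 z 0.1017
ears z pct [0.0715 0.088  0.0922]
t 12.4667 tcp [ 0.5378 -0.2812  0.2275] force [ 0.01  0.16 -1.94] 0.31083210024369906 29.738688468933105 zaxis [-1.e-04  6.e-04 -1.e+00]
0.094 927 med z 0.0966 circ 527.0 -278.0 16.4 tool med [ 0.0113 -0.0002  0.1309] x [-0.0031  0.025 ] y [-0.0144  0.0139]
0.0585 1040 med z 0.0636 circ 527.0 -280.5 30.0 tool med [ 0.0121 -0.0079  0.164 ] x [-0.0181  0.0395] y [-0.0293  0.0239]
```

move_arm(
  xyz=[
    [-0.0025, 0.0018, 0],
    [0, 0, 0.003],
    [0, 0, 0.003],
    [0, 0, 0.003],
    [0, 0, 0],
    [0, 0, 0],
    [0, 0, 0],
    [0, 0, 0],
    [0, 0, 0],
    [0, 0, 0],
  ],
  turn=[0, 0, 0, 0, 0, 0, 0, 0, 0, 0],
)

```text
t: 13.3
tcp_pos: [0.5404, -0.2815, 0.2188]
tcp_rot: [0.0, 0.142, 0.99, 0.0]
force: [-0.5, -0.9, -1.5]
width: 0.313
finger_force: 29.7
```

```bash
cat >> al.py <<'E'
    # colour-free outline: ring outer/inner contour by depth mask, circle fit of the back arc
    from scipy.optimize import least_squares
    w=load(sys.argv[1]); s=read_state(); M=rot(s["tcp_rot"]); L=(cloud(w)-s["tcp_pos"])@M
    m=((w["depth"]>0)&(np.abs(L[...,2]-.1005)<.005)&(L[...,0]>.004)&(L[...,0]<.055)&(np.abs(L[...,1])<.045))
    a=L[m]; back=[]
    for y in np.arange(-.012,.0121,.002):
        b=a[np.abs(a[:,1]+.0021-y)<.001]
        if len(b)>2: back.append((round(y,3),b[:,0].min().round(4),b[:,0].max().round(4)))
    print("back arc (y,inner,outer)",back)
E
python3 al.py w9
```

```text
966 plane [-0.0071  0.0237  0.102 ] rms 0.0008
x [0.006  0.0065 0.0396 0.0402] y [-0.0304 -0.0297  0.0251  0.0259]
0.005 L -0.0297 -0.0237 R 0.0189 0.0246 inner mid -0.0024 z 0.1018
0.009 L -0.0298 -0.0236 R 0.0188 0.0254 inner mid -0.0024 z 0.1021
0.013 L -0.0305 -0.0242 R 0.0197 0.026 inner mid -0.0023 z 0.1018
0.017 L -0.0312 -0.025 R 0.0203 0.026 inner mid -0.0024 z 0.1022
0.021 L -0.0303 -0.0247 R 0.0202 0.0259 inner mid -0.0023 z 0.1019
0.025 L -0.0294 -0.0222 R 0.017 0.0249 inner mid -0.0026 z 0.1017
0.029 L -0.0284 -0.0182 R 0.0122 0.0233 inner mid -0.003 z 0.1018
0.033 L -0.0253 -0.0003 R 0.0005 0.0201 inner mid 0.0001 z 0.1017
0.037 L -0.0213 -0.0003 R 0.0005 0.0161 inner mid 0.0001 z 0.1017
0.041 L -0.0096 -0.0003 R 0.0005 0.0059 inner mid 0.0001 z 0.1018
ears z pct [0.0712 0.0879 0.0926]
t 13.35 tcp [ 0.5404 -0.2815  0.2188] force [ 0.18 -0.21 -0.94] 0.314571989426319 29.738774299621582 zaxis [ 2.e-04 -0.e+00 -1.e+00]
0.094 986 med z 0.0966 circ 526.9 -278.5 16.1 tool med [ 0.014  -0.0004  0.1221] x [-0.0005  0.0278] y [-0.015   0.0141]
0.0585 1145 med z 0.0636 circ 527.0
[... 201 characters left out ...]
oat64(0.0332), np.float64(0.0391)), (np.float64(-0.008), np.float64(0.0332), np.float64(0.0395)), (np.float64(-0.006), np.float64(0.034), np.float64(0.04)), (np.float64(-0.004), np.float64(0.0339), np.float64(0.0402)), (np.float64(-0.002), np.float64(0.0348), np.float64(0.0408)), (np.float64(0.0), np.float64(0.0348), np.float64(0.0406)), (np.float64(0.002), np.float64(0.034), np.float64(0.0406)), (np.float64(0.004), np.float64(0.0339), np.float64(0.04)), (np.float64(0.006), np.float64(0.034), np.float64(0.0396)), (np.float64(0.008), np.float64(0.0331), np.float64(0.0394)), (np.float64(0.01), np.float64(0.0332), np.float64(0.0389)), (np.float64(0.012), np.float64(0.0323), np.float64(0.0386))]
```

move_arm(
  xyz=[
    [-0.0004, 0.0019, 0],
    [0, 0, 0.003],
    [0, 0, 0.003],
    [0, 0, 0.003],
    [0, 0, 0],
    [0, 0, 0],
    [0, 0, 0],
    [0, 0, 0],
    [0, 0, 0],
    [0, 0, 0],
  ],
  turn=[0, 0, 0, 0, 0, 0, 0, 0, 0, 0],
)

```text
t: 14.18
tcp_pos: [0.5413, -0.2798, 0.2097]
tcp_rot: [0.0, 0.142, 0.99, 0.0]
force: [-0.4, 0.3, -1.2]
width: 0.311
finger_force: 29.7
```

```bash
python3 al.py w10 | grep -v "^0.0[0-4]"; python3 al.py w10 | grep -E "^(0.013|0.094)"; python3 -c "
from cl import *
w=load('w10');s=read_state();X=cloud(w);M=rot(s['tcp_rot']);L=(X-s['tcp_pos'])@M
m=(w['depth']>0)&(np.abs(X[...,2]-.0966)<.0012)&(np.hypot(X[...,0]-.527,X[...,1]+.28)<.0165)
b=L[m];print(len(b),[np.percentile(b[:,i],[1,99]).round(4) for i in (0,1)],[np.percentile(b[:,i],[1,99]).mean().round(4) for i in (0,1)])"
```

```text
973 plane [0.0009 0.0206 0.1018] rms 0.0008
x [0.006  0.0065 0.0396 0.0403] y [-0.0305 -0.0298  0.0251  0.0259]
ears z pct [0.0714 0.088  0.0929]
t 14.2333 tcp [ 0.5413 -0.2797  0.2097] force [-0.98 -0.16 -1.97] 0.3129475090817355 29.73865270614624 zaxis [ 2.e-04 -0.e+00 -1.e+00]
0.094 1042 med z 0.0967 circ 527.2 -278.2 16.2 tool med [ 0.0144 -0.0028  0.1131] x [-0.0007  0.0283] y [-0.0171  0.012 ]
0.0585 1114 med z 0.0636 circ 527.0 -280.5 30.0 tool med [ 0.0199 -0.0079  0.1462] x [-0.0154  0.0427] y [-0.0325  0.0222]
back arc (y,inner,outer) [(np.float64(-0.012), np.float64(0.0326), np.float64(0.0386)), (np.float64(-0.01), np.float64(0.0332), np.float64(0.0391)), (np.float64(-0.008), np.float64(0.0333), np.float64(0.0395)), (np.float64(-0.006), np.float64(0.034), np.float64(0.0399)), (np.float64(-0.004), np.float64(0.0342), np.float64(0.0401)), (np.float64(-0.002), np.float64(0.0349), np.float64(0.0403)), (np.float64(0.0), np.float64(0.0347), np.float64(0.0407)), (np.float64(0.002), np.float64(0.0343), np.float64(0.0405)), (np.float64(0.004), np.float64(0.0338), np.float64(0.04)), (np.float64(0.006), np.float64(0.0338), np.float64(0.0398)), (np.float64(0.008), np.float64(0.0332), np.float64(0.0394)), (np.float64(0.01), np.float64(0.033), np.float64(0.0387)), (np.float64(0.012), np.float64(0.0323), np.float64(0.0385))]
0.013 L -0.0305 -0.0243 R 0.0197 0.0261 inner mid -0.0023 z 0.1018
0.094 1036 med z 0.0966 circ 527.1 -278.2 16.2 tool med [ 0.0145 -0.0028  0.1131] x [-0.0001  0.0282] y [-0.0169  0.0121]
820 [array([0.0007, 0.027 ]), array([-0.0161,  0.0105])] [np.float64(0.0138), np.float64(-0.0028)]
```

move_arm(
  xyz=[
    [0, -0.0003, 0.002],
    [0, 0, 0.002],
    [0, 0, 0.002],
    [0, 0, 0.002],
    [0, 0, 0.002],
    [0, 0, 0.002],
    [0, 0, 0.002],
    [0, 0, 0],
    [0, 0, 0],
    [0, 0, 0],
  ],
  turn=[0, 0, 0, 0, 0, 0, 0, 0, 0, 0],
)

```text
t: 15.12
tcp_pos: [0.5412, -0.2801, 0.1957]
tcp_rot: [0.0, 0.142, 0.99, -0.0]
force: [0.4, -0.5, -0.6]
width: 0.313
finger_force: 29.7
```

```bash
python3 al.py w11 | grep -E "^(0.013|0.094|t|9..)"
```

```text
0.013 L -0.0305 -0.0003 R 0.0005 0.026 inner mid 0.0001 z 0.0994
t 15.1667 tcp [ 0.5413 -0.2801  0.1958] force [ 0.12  1.14 -1.2 ] 0.3139841197412715 29.738661646842957 zaxis [ 2.e-04 -0.e+00 -1.e+00]
0.094 1618 med z 0.0962 circ 526.3 -278.5 28.5 tool med [ 0.0169 -0.0042  0.0996] x [-0.0002  0.039 ] y [-0.0297  0.0226]
```

No contact. Continuing down by the remaining 14 mm.

move_arm(
  xyz=[
    [0, 0, 0.002],
    [0, 0, 0.002],
    [0, 0, 0.002],
    [0, 0, 0.002],
    [0, 0, 0.002],
    [0, 0, 0.002],
    [0, 0, 0.0015],
    [0, 0, 0],
    [0, 0, 0],
    [0, 0, 0],
  ],
  turn=[0, 0, 0, 0, 0, 0, 0, 0, 0, 0],
)

```text
t: 16.0
tcp_pos: [0.5412, -0.2801, 0.1822]
tcp_rot: [0.0, 0.142, 0.99, -0.0]
force: [0.1, 1.0, -1.5]
width: 0.311
finger_force: 29.7
```

Run:
```python
from cl import *
s=read_state(); print(s["t"],s["tcp_pos"],s["force"],s["width"],s["finger_force"])
w=snap("wrist","w12"); c2=snap("side","s12"); M=rot(s["tcp_rot"]); X=cloud(w); L=(X-s["tcp_pos"])@M
ok=w["depth"]>0
for n,m in [("back",(L[...,0]>.034)&(L[...,0]<.041)&(np.abs(L[...,1]+.0023)<.012)&(L[...,2]<.112)),
 ("left",(np.abs(L[...,0]-.014)<.006)&(L[...,1]<-.0245)&(L[...,1]>-.031)&(L[...,2]<.112)),
 ("right",(np.abs(L[...,0]-.014)<.006)&(L[...,1]>.020)&(L[...,1]<.0265)&(L[...,2]<.112)),
 ("stubtop",(X[...,2]>.093)&(np.hypot(L[...,0]-.014,L[...,1]+.0023)<.014))]:
    a=L[ok&m]; print(n,len(a),np.median(a,0).round(4),np.percentile(a[:,2],[10,90]).round(4),"world z",np.median(X[ok&m][:,2]).round(4))
f=lambda c,u,v,w,h,W:cv2.resize(c["color"][v:v+h,u:u+w,::-1],(W,400),interpolation=cv2.INTER_CUBIC)
cv2.imwrite("pics/m12.png",np.hstack([f(w,250,120,140,140,400),f(c2,280,280,100,100,400)]))
```

```text
16.0 [ 0.54124164 -0.28006447  0.18221698] [ 0.11132032  1.03419354 -1.47347557] 0.3113447547047885 29.73877251148224
back 269 [ 0.0372 -0.0034  0.1017] [0.1005 0.1032] world z 0.0805
left 201 [ 0.0182 -0.0274  0.1004] [-0.1047  0.1022] world z 0.0818
right 833 [ 0.0123  0.0221 -0.0386] [-0.0581  0.1019] world z 0.2208
stubtop 5206 [ 0.011  -0.0068 -0.0213] [-0.0986  0.0854] world z 0.2035
```

View pics/m12.png

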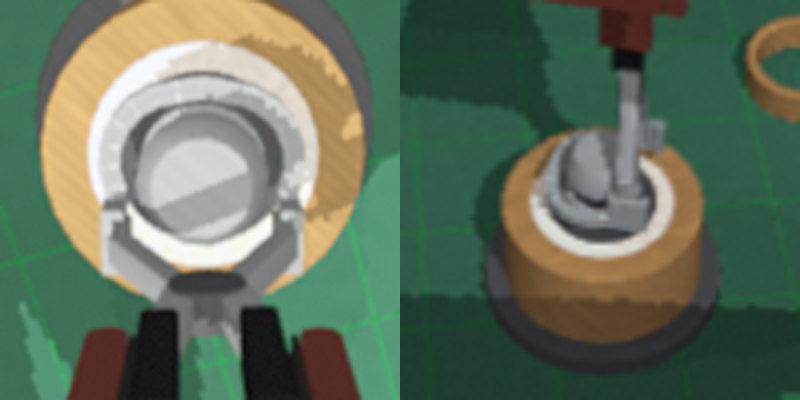

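The ring surrounds the stub with clearance, held open by the pliers. Its mid-plane is at about 0.078 and the groove at about 0.077.

```bash
python3 -c "
from rig import *
print(job_done())"
```

```text
the job is handed in; nothing more can be done
None
```

I handed in the job at about 16 s: the pliers, still squeezed, hold the ring spread and level around the axle groove, within about 1 mm of mid-height by my own measurements; no verdict came back.

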